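# Switch on the coil supply under its guard

## Robot

A 7-joint arm with a two-finger parallel gripper is mounted at the origin on the work surface. World frame = base frame: x ahead of the robot, y to its left, z up, the work surface at z = 0. Lengths are in m, angles in rad, forces in N, time in s.
With the tool pointing down it reaches from about 0.4 to 0.85 m from the base axis. Payload 10.4 kg.
Tool frame: the origin (TCP) lies on the centre line of the jaws, within the pads' length; the fingertips stand 8 mm ahead of it and the grasp point (between the pads) lies 11 mm behind it (r.finger_overhang is the distance from the TCP to the fingertips, in m); z points along the fingers, y is the line along which they close (so a half turn about z gives the same grasp; the last joint's range is limited). The gripper opens to 87 mm and grips with 3 to 60 N. Pads are 19 mm wide; open, the fingers measure 117 mm over their backs; the gripper's body (75 mm by 190 mm) begins 51 mm behind the grasp point.
Start: joints at [1.198, 0.332, -0.065, 1.46, 0.022, 1.35, -0.088], TCP at [0.214, -0.587, 0.193] pointing down, gripper open.
Joint ranges: [-2.6, 2.6], [-0.5, 2.12], [-1.47, 1.34], [0.16, 2.42], [-1.27, 4.41], [0.06, 2.06], [-2.6, 2.6]. Speed limits (rad/s): [2.22, 2.22, 2.79, 2.79, 3.14, 3.14, 3.14].

## Interface

Orientations are given as a unit quaternion [x, y, z, w].
In Python, from bench import r, vision gives the robot as it stands.
- The arm moves only by the tool drive_tool, never from a script. Its argument "series" is a list of rows, each a list of 2 entries, a list of its own where there are three numbers: the shift along the world's x, y, z in cm, then the turn about the world's z in degrees. A call has exactly 10 rows; each row shifts and turns the commanded pose from where the row before left it; what a row does not reach is not made up. A row lasts 1/8 s, in which the tool goes at most 62.5 mm and 10.7 degrees, less where a joint would pass 70% of its speed; a pose out of reach is approached as far as the arm can. A call with a gripper value outside its range is refused whole. "hand" is the closure, from 0 (fully open) to 1 (shut), set as the call begins (left out, the last holds). The fingers move at their own pace and stop on an object; "newtons" is the grip in N (left out, the last holds). Time passes only in rows, so rows that do not move let the fingers close, or fill a call up. It gives the time, the measured TCP pose, the force, the opening and the grip force at its end, in the units of the state.
- r.read_state(): the state, without advancing time (a new reading comes with each control period).
- vision.camera(name): name is "side" or "top"; returns a dict with "color" (384x512x3 uint8, red, green, blue), "intrinsics" (3x3 intrinsics, pixels), "R" (3x3) and "t" (3): a world point X has camera coordinates R X + t. Camera axes: x right, y down, z forward; pixel columns grow to the right and rows downward; lengths in m; the calibration is good to about 2 mm. A picture is of the moment at which its call begins. There is no depth.
- r.close_job(): hands the job in; it is judged then, once.
The state is a dict: "time": time; "joint_positions": joint angles; "joint_vel": joint speeds; "joint_torque": joint torques, N m; "ee_pos": TCP position; "eef_rot": TCP orientation; "ft_force": force on the tool from outside, world axes, zero at the start; "torque": the same for the moment, N m; "width": finger opening in m; "grip_force": force on a finger pad.
Only numpy, scipy, OpenCV 4.12 (cv2) and the standard library are available. Lean on these libraries where they do the work, as an engineer would, in place of code of your own. Each camera call takes 0.05 s, during which the arm holds its last target. There are 200 camera calls.

## Task

Switch on the coil supply: with a fingertip, lift the hinged metal guard on the larger switch box by its upturned tab and swing it right back until it stays open by itself, flip the toggle beneath fully over from the left to the right side (as seen from the robot), then nudge the guard forward from behind so that it drops shut over the toggle. Only push, pick nothing up, and leave the toggle on the smaller box and the small things on the bench where they are.

Things in the scene. Friction and masses are not known exactly. Their poses are not given: they have to be found in the camera images.
- coil_box: the larger switch box, screwed to the bench: blue, 150 (x) by 140 (y) by 70 mm high, flat black top. Origin: centre of its underside; its front (-x) faces the robot within 0.5 rad of yaw, +y is its left seen from the robot. On top: guard, toggle, and two steel hinge cheeks, 24 (x) by 5 by 50 mm high, at x = 33, y = -43 and +43 mm
- guard_axis (a point): middle of the guard's hinge line, fixed to the box at x = 30 mm, y = 0, 115 mm above the bench (45 mm above the box's top); the hinge line runs along the box's y
- guard (a joint): angle of the guard (rad): 0 shut (level), grows as its front swings up and back about the hinge, 2.0 leaning back against its stop. Light (40 to 85 g, free hinge, slightly damped): below about 1.5 rad it falls shut by itself, beyond about 1.65 it falls back and stays open
- guard_plate (a point): middle of the guard's plate (moves with the guard), 46 mm from the hinge line. Bare aluminium, 3 mm thick, 76 mm wide (y), reaching 90 mm forward from the hinge line at hinge height when shut; 12 mm deep skirts hang from both side edges, the front is open
- guard_tab (a point): middle of the guard's finger tab (moves with it): 50 mm wide, 24 mm long, 3 mm thick, sloping up and forward at 45 degrees from the plate's front edge. Guard shut: 98 mm in front of the hinge line, 8 mm above it, 7 mm behind the box's front face; a fingertip pushing back and up under it lifts the guard. Guard at 2.0: the tab's end is 59 mm behind the hinge line, 90 mm above it
- toggle (a joint): angle of the coil toggle (rad): 0 (up to 0.1 at the start) off, leaning to the box's left (+y) by 0.45 rad from upright; 0.9 on, leaning to its right (-y) by as much, where a hard stop is. Stiff: needs about 0.5 to 1 N at the tip and stays where it is left
- toggle_tip (a point): tip of the coil toggle, a steel bat 10 mm thick and 32 mm long, pivoted 4 mm above the box's top at x = -20 mm, y = 0 of the box, under the guard. The tip is about 33 mm above the box's top and 14 mm to the left (off) or right (on) of the middle
- lamp_box: the smaller switch box (not to be used), screwed to the bench: white, 110 mm (x) by 90 mm (y) by 50 mm high, with a bare toggle reaching to 83 mm above the bench and a black knob. Origin: centre of its underside. The two boxes stand side by side and may change places
- lamp_toggle (a joint): angle of the bare toggle on the smaller box (rad), 0 to 0.9; leave it as it is (0)
- cap_nut: loose steel domed nut, 30 mm across, 35 mm high, standing on the bench beside or between the boxes; origin at the centre of its underside
- jar: loose amber sample jar, 42 mm across, 50 mm high, same region; origin at the centre of its underside
- lens: loose aluminium lens barrel, 30 mm across, 40 mm high, same region; origin at the centre of its underside
Things that resemble listed ones, but are neither listed nor needed, are in the scene too. Leave any green or orange look-alike of the coil_box alone.

How it is judged:
By the outcome, as a careful person would: the job done as asked, in the order asked, and still so for the second after the job is handed in, with the robot touching nothing.
It also fails if it takes over 61 s, if anything falls off the work surface, if the arm or the gripper's body presses on something with over 40 N, if the wrist force passes 120 N, or if a joint passes its speed limit or range.

## Working session

There is one attempt and no reset: what is moved stays moved. The work goes in short steps, Python scripts to look and compute and a tool call to move; the robot and the scene stay as the last step left them, time stands still between calls to the robot, and variables do not carry over. Pictures are saved under pics/ and viewed, at most 10 in all, crops included, and the job is handed in when it is done.

Besides the shell and the picture viewer there is one more tool, called after "Request:" as a command line: name --argument value ..., lists and objects as JSON in quotes. drive_tool: Moves the arm, as the interface text tells. Its arguments: {"type":"object","properties":{"series":{"type":"array"},"hand":{"type":"number"},"newtons":{"type":"number"}},"required":["series"]}

```bash
mkdir -p pics; cat > h.py <<'E'
import numpy as np, cv2
from bench import r, vision
def snap(n,f):
    c=vision.camera(n); cv2.imwrite(f'pics/{f}.png',c['color'][:,:,::-1]); np.savez(f'pics/{f}.npz',**c); return c
def ray(c,u,v):
    K,R,t=[np.array(c[k]) for k in('intrinsics','R','t')]
    return -R.T@t, R.T@np.linalg.solve(K,[u,v,1.])
def plane(c,u,v,z):
    o,d=ray(c,u,v); return o+d*(z-o[2])/d[2]
def proj(c,X):
    K,R,t=[np.array(c[k]) for k in('intrinsics','R','t')]
    p=K@(R@np.array(X)+t); return p[:2]/p[2]
E
python3 - <<'E'
from h import *
a=snap('top','top0');b=snap('side','side0')
im=np.hstack([a['color'],b['color']])
for c in(a,b): print(ray(c,256,192))
s=r.read_state();print(s['time'],s['ee_pos'],s['eef_rot'],s['width'],r.finger_overhang)
E
```

```text
(array([0.32096335, 0.04683119, 1.14019548]), array([ 0.11836285, -0.00870539, -0.99308036]))
(array([ 0.30435063, -1.00280524,  0.90775785]), array([ 0.11171839,  0.79705889, -0.59364406]))
0.1 [ 0.21406646 -0.5867914   0.19263114] [ 9.84739897e-01  1.74031418e-01 -1.46848919e-04 -6.15715157e-04] 0.08695480759278881 0.008
```

View pics/top0.png

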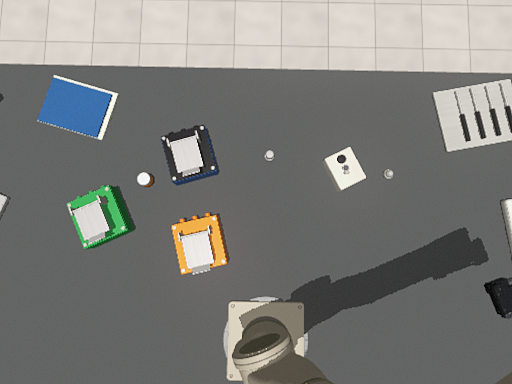

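View pics/side0.png

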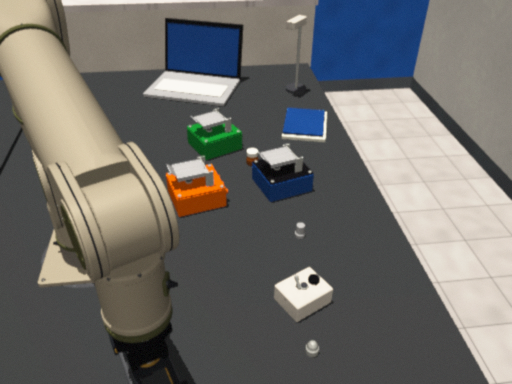

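Top view: the candidates for coil_box are the blue box with the black top (190,155), the orange one (199,244), the green one (98,216) and the blue book (77,107). The blue box is the match. The jar is at (145,180), and the small metal items are at (269,155) and (389,174). In the side view the box is at (282,172). Next I'll check it in a close crop.

```bash
python3 - <<'E'
from h import *
a=np.load('pics/top0.npz');b=np.load('pics/side0.npz')
A=cv2.resize(a['color'][115:195,150:230],(400,400),interpolation=2)
B=cv2.resize(b['color'][135:205,245:315],(400,400),interpolation=2)
cv2.imwrite('pics/crop0.png',np.hstack([A,B])[:,:,::-1])
# blue + black-top mask in top view
hsv=cv2.cvtColor(a['color'],cv2.COLOR_RGB2HSV)
m=((hsv[...,0]>100)&(hsv[...,0]<130)&(hsv[...,1]>110)).astype(np.uint8)
cs,_=cv2.findContours(m,0,2)
for c in cs:
  if cv2.contourArea(c)>8: print(cv2.contourArea(c),cv2.boundingRect(c))
E
```

```text
155.5 (173, 126, 45, 59)
2682.5 (37, 78, 75, 59)
```

View pics/crop0.png

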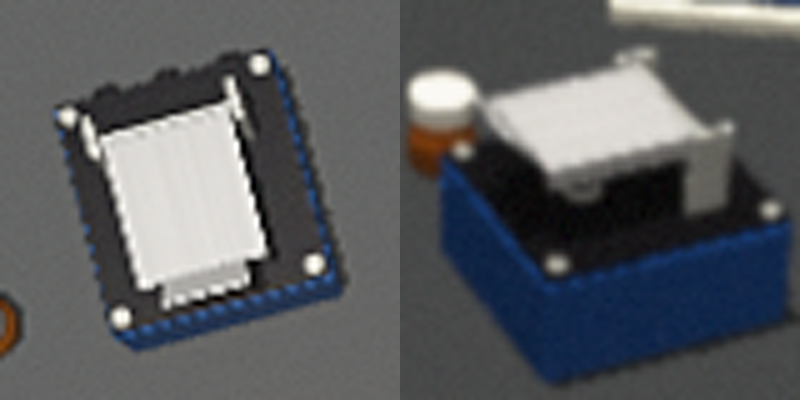

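The crop confirms it: blue sides, black top, bare guard with the tab at the front (towards the robot), and four corner screws. In crop pixels of the top view they are at (68,117), (260,64), (120,318) and (315,264).

```bash
python3 - <<'E'
from h import *
a=np.load('pics/top0.npz');b=np.load('pics/side0.npz')
T=lambda x,y,z: plane(a,150+x/5-.4,115+y/5-.4,z)
S=lambda x,y,z: plane(b,245+(x-400)/5.714-.4,135+y/5.714-.4,z)
bl,br,fl,fr=[T(*p,.073) for p in((68,117),(260,64),(120,318),(315,264))]
print('screws',bl,br,fl,fr,np.linalg.norm(bl-fl),np.linalg.norm(bl-br))
c=(bl+br+fl+fr)/4; ux=(bl+br-fl-fr); uy=bl+fl-br-fr
yaw=np.arctan2(ux[1],ux[0]); yaw2=np.arctan2(-uy[0],uy[1]); print('c',c,yaw,yaw2)
print('side fl,fr,bl',S(557,263,.073),S(771,209,.073),S(462,150,.073))
y=(yaw+yaw2)/2
W=lambda x,yy,z:[c[0]+x*np.cos(y)-yy*np.sin(y),c[1]+x*np.sin(y)+yy*np.cos(y),z]
for n,p in dict(axis=(.03,0,.115),tab=(-.068,0,.123),pf=(-.06,0,.115),tabend=(-.0765,0,.1315),tabL=(-.0765,.025,.1315),tabR=(-.0765,-.025,.1315)).items():
  u=proj(a,W(*p)); print(n,np.round(W(*p),4),np.round((u-[150,115]+.4)*5))
# others
for n,u,v,z in(('jar',145,180,.05),('lensnut',269,155,.04),('nut?',389,174,.035),('orange',199,244,.07),('green',98,216,.07)): print(n,plane(a,u,v,z).round(3))
E
```

```text
screws [0.60833737 0.32222823 0.073     ] [0.64348636 0.20663205 0.073     ] [0.48545337 0.28559345 0.073     ] [0.52043879 0.16946356 0.073     ] 0.12822863885454977 0.12082188675660967
c [0.56442897 0.24597932 0.073     ] 0.29154560380536865 0.29389613931195446
side fl,fr,bl [0.51679171 0.16918803 0.073     ] [0.63941722 0.20569656 0.073     ] [0.48157485 0.28320787 0.073     ]
axis [0.5932 0.2546 0.115 ] [165. 125.]
tab [0.4993 0.2264 0.123 ] [205. 282.]
pf [0.507  0.2287 0.115 ] [204. 272.]
tabend [0.4912 0.2239 0.1315] [207. 294.]
tabL [0.484  0.2478 0.1315] [164. 306.]
tabR [0.4984 0.2    0.1315] [249. 282.]
jar [0.482 0.378 0.05 ]
lensnut [ 0.569 -0.001  0.04 ]
nut? [ 0.517 -0.376  0.035]
orange [0.291 0.203 0.07 ]
green [0.368 0.507 0.07 ]
```

Request:
drive_tool --series '[[[2.6, 3.4, 1.0], -0.3], [[2.6, 3.4, 1.0], -0.3], [[2.6, 3.4, 1.0], -0.3], [[2.6, 3.4, 1.0], -0.3], [[2.6, 3.4, 1.0], -0.3], [[2.6, 3.4, 1.0], -0.3], [[2.6, 3.4, 1.0], -0.3], [[2.6, 3.4, 1.0], -0.4], [[2.6, 3.4, 1.0], -0.4], [[2.6, 3.4, 0], -0.4]]' --hand 1 --newtons 5

```text
time: 1.35
ee_pos: [0.4751, -0.2461, 0.284]
eef_rot: [0.989, 0.145, 0.0, 0.0]
ft_force: [0.7, -0.0, 0.7]
width: 0.0018
grip_force: 0.0
```

Request:
drive_tool --series '[[[0, 4.7, 0], 0], [[0, 4.7, 0], 0], [[0, 4.7, 0], 0], [[0, 4.7, 0], 0], [[0, 4.7, 0], 0], [[0, 4.7, 0], 0], [[0, 4.7, 0], 0], [[-0.5, 4.7, 0], 0], [[-0.5, 4.7, 0], 0], [[-0.5, 4, 0], 0]]'

```text
time: 2.6
ee_pos: [0.4586, 0.2175, 0.2832]
eef_rot: [0.989, 0.146, -0.0, 0.0]
ft_force: [1.2, 0.2, -0.0]
width: 0.0007
grip_force: 0.0
```

Request:
drive_tool --series '[[[0, 0, -2], 0], [[0, 0, -2], 0], [[0, 0, -2], 0], [[0, 0, -2], 0], [[0, 0, -2], 0], [[0, 0, -2], 0], [[0, 0, -2], 0], [[0, 0, -1.5], 0], [[0, 0, 0], 0], [[0, 0, 0], 0]]'

```text
time: 3.85
ee_pos: [0.4595, 0.2161, 0.129]
eef_rot: [0.989, 0.146, 0.0, -0.0]
ft_force: [1.0, 0.8, -0.1]
width: 0.0004
grip_force: 0.0
```

```bash
python3 - <<'E'
from h import *
a=snap('top','top1');b=snap('side','side1')
A=cv2.resize(a['color'][115:215,150:250],(400,400),interpolation=2)
B=cv2.resize(b['color'][125:225,220:320],(400,400),interpolation=2)
cv2.imwrite('pics/crop1.png',np.hstack([A,B])[:,:,::-1])
E
```

```text
(no output)
```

View pics/crop1.png

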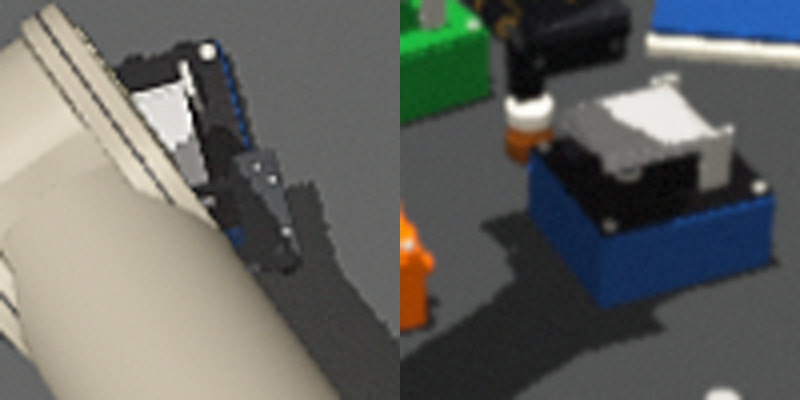

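In the side crop the closed fingertip is at about (525,100), in front of and level with the tab of the shut guard. I'll approach until it touches.

Request:
drive_tool --series '[[[0.4, 0.12, 0], 0], [[0.4, 0.12, 0], 0], [[0.4, 0.12, 0], 0], [[0.2, 0.06, 0], 0], [[0.2, 0.06, 0], 0], [[0.1, 0.03, 0], 0], [[0.1, 0.03, 0], 0], [[0, 0, 0], 0], [[0, 0, 0], 0], [[0, 0, 0], 0]]'

```text
time: 5.2
ee_pos: [0.4772, 0.2212, 0.1284]
eef_rot: [0.989, 0.146, 0.0, 0.0]
ft_force: [-0.0, 0.5, -0.7]
width: 0.0005
grip_force: 0.0
```

Request:
drive_tool --series '[[[0.1, 0.03, 0], 0], [[0.1, 0.03, 0], 0], [[0.1, 0.03, 0], 0], [[0.1, 0.03, 0], 0], [[0.1, 0.03, 0], 0], [[0.0, 0.0, 0], 0], [[0.0, 0, 0], 0], [[0, 0, 0], 0], [[0, 0, 0], 0], [[0, 0, 0], 0]]'

```text
time: 6.45
ee_pos: [0.4822, 0.2228, 0.1284]
eef_rot: [0.989, 0.146, 0.0, 0.0]
ft_force: [0.2, -0.4, 0.3]
width: 0.0005
grip_force: 0.0
```

```bash
python3 - <<'E'
from h import *
b=snap('side','side2'); b0=np.load('pics/side0.npz')
C=[cv2.resize(x['color'][130:200,240:310],(400,400),interpolation=2) for x in (b0,b)]
cv2.imwrite('pics/crop2.png',np.hstack(C)[:,:,::-1])
E
```

```text
(no output)
```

View pics/crop2.png

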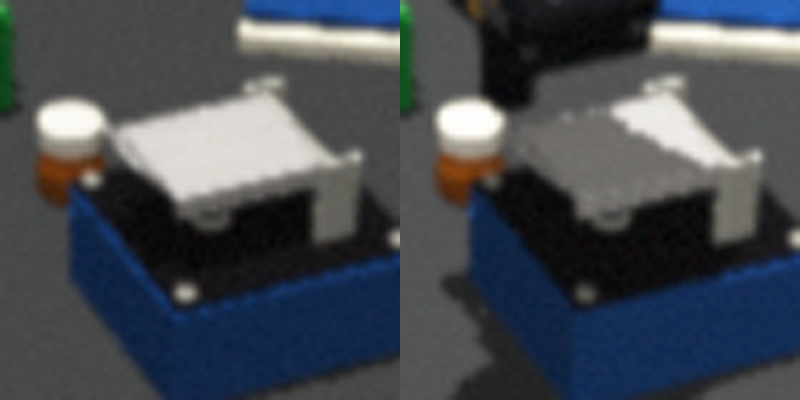

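```bash
python3 - <<'E'
from h import *
b=np.load('pics/side2.npz'); b0=np.load('pics/side0.npz')
print(np.abs(b['t']-b0['t']).max(),np.abs(b['R']-b0['R']).max())
s=r.read_state(); e=np.array(s['ee_pos']); print(e)
f=lambda p:np.round((proj(b,p)-[240,130]+.5)*5.714)
print('tip',f(e-[0,0,.008]),'body',f(e+[0,0,.062]))
c=np.array([.5625,.2455,0]);y=.293
u=np.array([np.cos(y),np.sin(y),0]);v=np.array([-np.sin(y),np.cos(y),0])
for n,q in dict(tabR=(-.0765,-.025,.1315),tabL=(-.0765,.025,.1315),platR=(-.06,-.038,.115),platL=(-.06,.038,.115),skR=(-.06,-.038,.103)).items():
  print(n,f(c+q[0]*u+q[1]*v+[0,0,q[2]]))
for q in((515,110),(530,110)):
  print(plane(b,240+(q[0]-400)/5.714-.5,130+q[1]/5.714-.5,.1204))
E
```

```text
0.0 0.0
[0.48220209 0.22275031 0.12837397]
tip [108. 165.] body [110.  49.]
tabR [142. 169.]
tabL [102. 123.]
platR [180. 202.]
platL [119. 131.]
skR [180. 221.]
[0.49343533 0.27737624 0.1204    ]
[0.50153859 0.27643263 0.1204    ]
```

```bash
python3 - <<'E'
from h import *
b=np.load('pics/side2.npz')['color']; b0=np.load('pics/side0.npz')['color']
d=np.abs(b.astype(int)-b0).sum(2)
C=[cv2.resize(x,(540,600),interpolation=0)[:,:390] for x in (b[110:170,236:290],)]
D=cv2.resize(np.clip(d*2,0,255).astype(np.uint8)[110:170,236:290],(540,600),interpolation=0)[:,:390]
cv2.imwrite('pics/crop3.png',np.hstack([np.clip(C[0].astype(int)*2,0,255).astype(np.uint8),np.dstack([D]*3)])[:,:,::-1])
E
```

```text
(no output)
```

View pics/crop3.png

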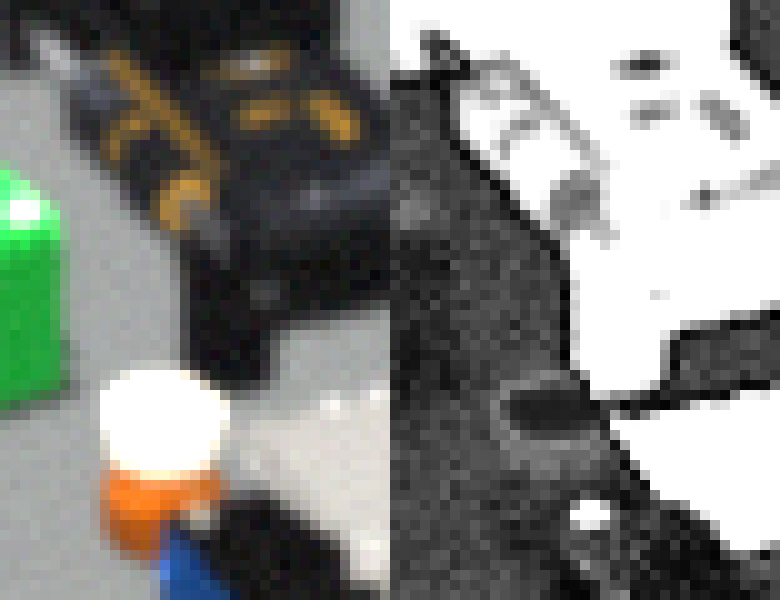

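Crop 3 shows the dark finger's bottom at full-image pixel (258.5,148.5), about 10 px above where the stated tip should project, and it is not touching the tab. I'll check both views for consistency.

```bash
python3 - <<'E'
from h import *
b=np.load('pics/side2.npz');a=np.load('pics/top1.npz')
for e,px in(((.4595,.2161,.129),(251.2,149.5)),((.4822,.2228,.1284),(258.5,148.5))):
  e=np.array(e); print('pred',proj(b,e-[0,0,.008]))
  o,d=ray(b,*px); k=(e[1]-o[1])/d[1]; print('at y plane',o+k*d)
y=.293;u=np.array([np.cos(y),np.sin(y),0]);v=np.array([-np.sin(y),np.cos(y),0])
e=np.array((.4595,.2161,.129))
for h in(.062,.1,.14):
  for sx in(-.0375,.0375): print(h,sx,(proj(a,e+sx*u-.095*v+[0,0,h])-[150,115])*4,'or',(proj(a,e+.095*u+sx*v+[0,0,h])-[150,115])*4, 'side2 end', (proj(b,e+[.0227,.0067,0]+sx*u-.095*v+[0,0,h])-[236,110])*10)
E
```

```text
pred [251.22389018 159.87217302]
at y plane [0.4592726  0.2161     0.15727876]
pred [258.41916282 158.37306665]
at y plane [0.48197925 0.2228     0.15507407]
0.062 -0.0375 [310.69149072 280.73614906] or [176.47656247 116.32603511] side2 end [247.08206788 466.30942603]
0.062 0.0375 [281.12482137 174.23079798] or [ 68.71619749 145.95743068] side2 end [489.3523706  409.42517425]
0.1 -0.0375 [306.67555323 272.6001182 ] or [167.06629979 101.62240445] side2 end [249.33586055 347.39226931]
0.1 0.0375 [275.93679682 161.82115212] or [ 54.90242731 132.42448335] side2 end [495.71397526 291.72510722]
0.14 -0.0375 [302.07566853 263.28104787] or [156.29914689  84.79861909] side2 end [251.79483224 217.6492256 ]
0.14 0.0375 [269.9984871  147.61683986] or [ 39.09374396 116.93717783] side2 end [502.65013782 163.39478148]
```

The seen tip agrees in x with the TCP but sits about 35 mm higher than stated, and the body edge shows the same. So I'll trust the picture. Back off, lower, and check again.

Request:
drive_tool --series '[[[-0.5, -0.15, 0], 0], [[-0.5, -0.15, 0], 0], [[-0.5, -0.15, 0], 0], [[0, 0, -0.7], 0], [[0, 0, -0.7], 0], [[0, 0, -0.7], 0], [[0, 0, -0.7], 0], [[0, 0, -0.7], 0], [[0, 0, 0], 0], [[0, 0, 0], 0]]'

```text
time: 7.75
ee_pos: [0.4673, 0.2184, 0.0935]
eef_rot: [0.989, 0.146, 0.0, -0.0]
ft_force: [-0.3, 1.1, 1.1]
width: 0.0005
grip_force: 0.0
```

```bash
python3 - <<'E'
from h import *
bb=snap('side','side3'); b=bb['color']
e=np.array(r.read_state()['ee_pos']); print(e,(proj(bb,e-[0,0,.008])-[226,115])*10,(proj(bb,e+[0,0,.027])-[226,115])*10)
C=cv2.resize(b[115:175,226:306],(800,600),interpolation=0)
cv2.imwrite('pics/crop4.png',np.clip(C.astype(int)*2,0,255).astype(np.uint8)[:,:,::-1])
E
```

```text
[0.46739182 0.21833811 0.09362228] [276.52811902 541.19899297] [277.37853617 444.12990684]
```

View pics/crop4.png

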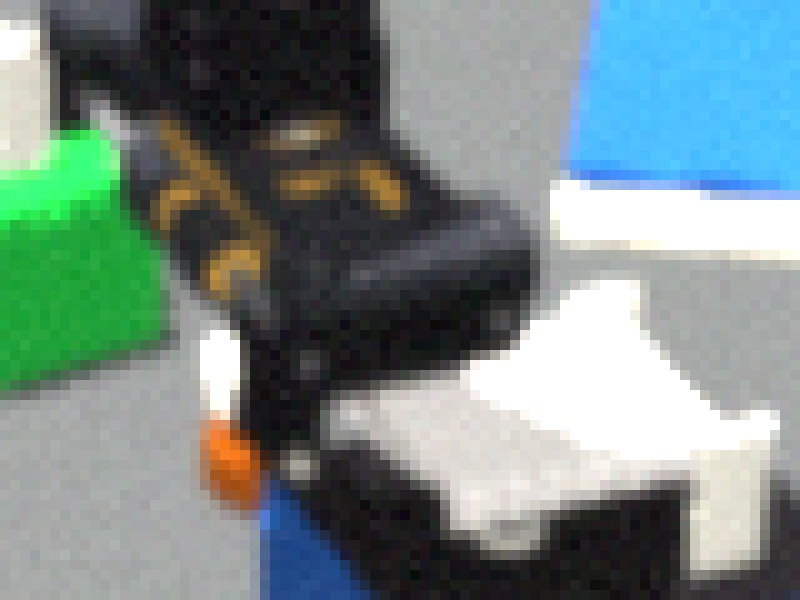

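The finger bottom is at about (275,450), which confirms the real tip is about 27 mm above the TCP reading. It is now level with the tab and about 13 mm in front of it, so I'll approach again.

Request:
drive_tool --series '[[[0.3, 0.09, 0], 0], [[0.3, 0.09, 0], 0], [[0.2, 0.06, 0], 0], [[0.2, 0.06, 0], 0], [[0.1, 0.03, 0], 0], [[0.1, 0.03, 0], 0], [[0.1, 0.03, 0], 0], [[0.1, 0.03, 0], 0], [[0, 0, 0], 0], [[0, 0, 0], 0]]'

```text
time: 9.05
ee_pos: [0.4782, 0.2216, 0.0927]
eef_rot: [0.989, 0.146, -0.003, 0.001]
ft_force: [-15.8, -6.1, 7.5]
width: 0.0003
grip_force: 7.5
```

Request:
drive_tool --series '[[[0.11, 0.03, 0.56], 0], [[0.13, 0.04, 0.55], 0], [[0.16, 0.05, 0.54], 0], [[0.18, 0.05, 0.53], 0], [[0.21, 0.06, 0.52], 0], [[0.23, 0.07, 0.5], 0], [[0.25, 0.08, 0.49], 0], [[0.27, 0.08, 0.48], 0], [[0.29, 0.09, 0.47], 0], [[0.31, 0.09, 0.46], 0]]'

```text
time: 10.3
ee_pos: [0.5001, 0.2283, 0.1444]
eef_rot: [0.989, 0.146, -0.002, 0.001]
ft_force: [-1.9, 0.6, 1.0]
width: 0.0005
grip_force: 1.0
```

```bash
python3 - <<'E'
from h import *
bb=snap('side','side4'); b=bb['color']
C=cv2.resize(b[85:185,226:326],(600,600),interpolation=2)
cv2.imwrite('pics/crop5.png',np.clip(C.astype(int)*2,0,255).astype(np.uint8)[:,:,::-1])
E
```

```text
(no output)
```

View pics/crop5.png

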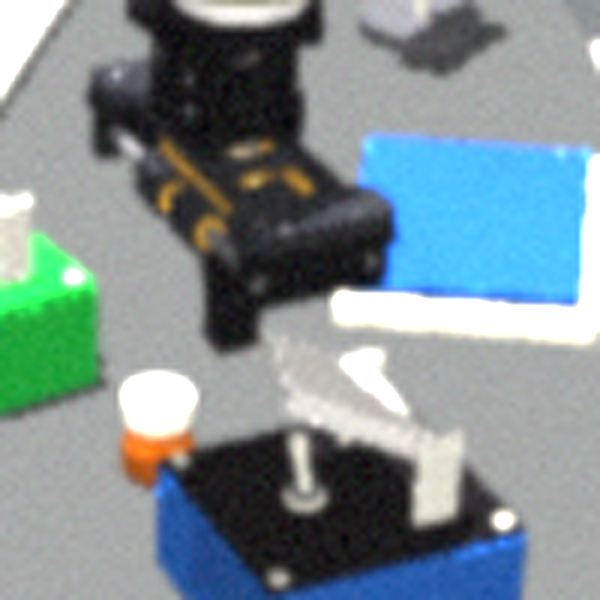

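The guard is up about 30° with the fingertip at (230,345), still under the tab edge. Continuing.

Request:
drive_tool --series '[[[0.47, 0.14, 0.57], 0], [[0.51, 0.15, 0.53], 0], [[0.54, 0.16, 0.5], 0], [[0.57, 0.17, 0.45], 0], [[0.61, 0.18, 0.42], 0], [[0.77, 0.23, 0.2], 0], [[0.77, 0.23, 0.2], 0], [[0.77, 0.23, 0.2], 0], [[0.77, 0.23, 0.2], 0], [[0.77, 0.23, 0.2], 0]]'

```text
time: 11.6
ee_pos: [0.5687, 0.2484, 0.1791]
eef_rot: [0.989, 0.146, -0.0, 0.0]
ft_force: [0.0, 0.3, 0.7]
width: 0.0005
grip_force: 0.0
```

Request:
drive_tool --series '[[[0.45, 0.14, 0], 0], [[0.45, 0.14, 0], 0], [[0.45, 0.14, 0], 0], [[0.45, 0.14, 0], 0], [[0.45, 0.14, 0], 0], [[0.45, 0.14, 0], 0], [[0.45, 0.14, 0], 0], [[0.45, 0.14, 0], 0], [[0.45, 0.14, 0], 0], [[0, 0, 0], 0]]'

```text
time: 12.85
ee_pos: [0.6088, 0.261, 0.1789]
eef_rot: [0.989, 0.146, -0.0, -0.0]
ft_force: [-0.6, 0.4, -0.0]
width: 0.0007
grip_force: 0.0
```

```bash
python3 - <<'E'
from h import *
bb=snap('side','side5'); b=bb['color']
C=cv2.resize(b[85:185,226:326],(600,600),interpolation=2)
cv2.imwrite('pics/crop6.png',np.clip(C.astype(int)*2,0,255).astype(np.uint8)[:,:,::-1])
E
```

```text
(no output)
```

View pics/crop6.png

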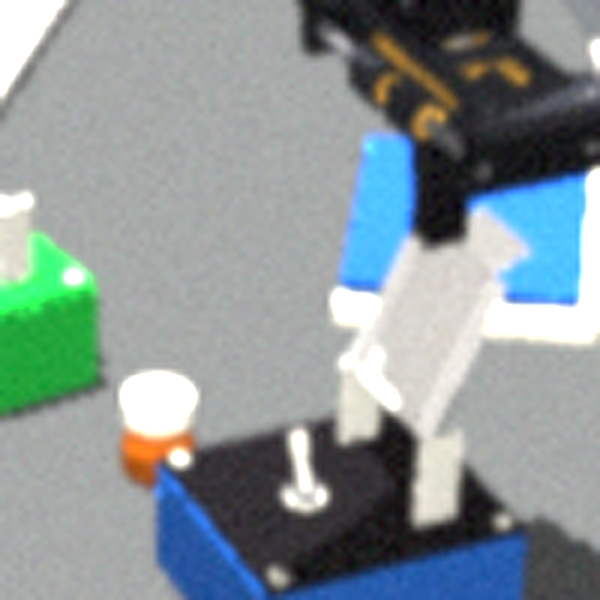

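The guard leans back past upright with its tab at (500,235). The toggle is exposed, with its base at (303,497) and its tip at (300,435), on the left. Now to the toggle's left side.

Request:
drive_tool --series '[[[-1.9, 0.3, 0], 0], [[-1.9, 0.3, 0], 0], [[-1.9, 0.6, 0], 0], [[-1.4, 0.6, 0], 0], [[-0.8, 0.66, 0], 0], [[0, 0, 0], 0], [[0, 0, -1.5], 0], [[0, 0, -1.5], 0], [[0, 0, -1.5], 0], [[0, 0, -1.5], 0]]'

```text
time: 14.15
ee_pos: [0.5295, 0.2853, 0.1176]
eef_rot: [0.989, 0.146, -0.0, 0.0]
ft_force: [-0.1, -0.8, 0.3]
width: 0.0005
grip_force: 0.0
```

```bash
cat > g.py <<'E'
from h import *
def guard(f):
    a=snap('side',f); s=r.read_state(); e=np.array(s['ee_pos']); d=e-[.5625,.2455,0];y=.293
    print('box xy',(d[0]*np.cos(y)+d[1]*np.sin(y)).round(4),(-d[0]*np.sin(y)+d[1]*np.cos(y)).round(4),'z',e[2].round(4),'t',s['time'])
    return a
def P(b,x,yy,z):
    y=.293; return proj(b,[.5625+x*np.cos(y)-yy*np.sin(y),.2455+x*np.sin(y)+yy*np.cos(y),z])
def bright(b,box):  # bright pixels in box u0,v0,u1,v1
    u0,v0,u1,v1=box; g=b['color'].min(2)[v0:v1,u0:u1]
    for row in range(v0,v1): print(row,' '.join('%3d'%x for x in g[row-v0]))
E
python3 - <<'E'
from g import *
b=guard('side6')
for th in(1.7,2.0):
  q=[.03+.108*np.cos(np.radians(171.2)-th),.115+.108*np.sin(np.radians(171.2)-th)]
  print(th,P(b,q[0],-.025,q[1]),P(b,q[0],.025,q[1]))
print('tip off/on',P(b,-.02,.014,.103),P(b,-.02,-.014,.103),'base',P(b,-.02,0,.074))
bright(b,(300,112,318,132))
E
```

```text
box xy -0.0211 0.0473 z 0.1156 t 14.2
1.7 [306.83904515 124.16450427] [298.77255728 116.84690759]
2.0 [315.10388094 126.31950724] [306.93231224 119.0370976 ]
tip off/on [275.28038158 156.74006762] [279.31879115 161.242319  ] base [276.94374065 166.85372476]
112  38  41  37  39  39  38  41  39  41  42  42  41  41  39  41  38  39  38
113  41  40  40  37  40  38  36  39  39  40  37  41  40  42  40  41  41  39
114  40  38  39  40  40  38  41  37  37  39  36  39  42  37  38  39  36  42
115  41  38  39  38  38  39  38  38  40  37  38  41  37  37  40  35  39  40
116  43  40  40  39  41  41  41  40  39  38  39  40  39  38  37  41  38  38
117  39  40  39  41  40  41  42  41  43  41  37  36  40  39  39  41  40  37
118  41  40  39  41  49  63  79  64  42  36  39  43  40  38  39  39  36  41
119  39  39  42  53  87 131 159 123  75  47  40  40  40  39  39  42  41  38
120  42  42  56  96 156 201 219 196 140  82  52  44  40  40  40  40  39  43
121  63  56  83 134 187 213 227 229 207 160  94  52  42  38  40  36  40  40
122  89  89 105 127 146 163 207 228 230 221 171  99  54  44  39  40  38  40
123 105 110 113 110 113 133 191 226 230 232 226 173 106  61  43  41  39  42
124 106 105 111 108 111 146 211 231 231 232 231 224 177 112  59  39  42  40
125 104 104 106 108 113 155 218 231 231 230 230 230 225 177 104  53  39  39
126 102 103 103 103 126 174 222 231 231 233 231 230 229 208 137  62  43  42
127 102 101 102 112 147 202 228 231 232 232 230 227 217 174 105  55  35  41
128 101 103 101 121 158 190 221 231 231 229 220 201 145  95  58  42  38  38
129 104 101 101 123 163 178 198 221 225 218 168 118  70  44  43  41  40  38
130 101 103 106 124 163 176 180 187 190 154  93  56  43  40  39  39  37  41
131 102 102 105 126 164 176 172 168 176 139  86  50  38  38  41  38  39  39
```

The guard's tab corners match the 2.0 rad prediction, so it is fully back. I'll lower beside the toggle.

Request:
drive_tool --series '[[[0, 0, -1.0], 0], [[0, 0, -1.0], 0], [[0, 0, -1.0], 0], [[0, 0, -1.0], 0], [[0, 0, -0.7], 0], [[0, 0, -0.5], 0], [[0, 0, 0], 0], [[0, 0, 0], 0], [[0, 0, 0], 0], [[0, 0, 0], 0]]'

```text
time: 15.45
ee_pos: [0.5297, 0.2856, 0.0673]
eef_rot: [0.989, 0.146, 0.0, 0.0]
ft_force: [0.1, -0.1, -0.0]
width: 0.0004
grip_force: 0.0
```

```bash
python3 - <<'E'
from g import *
b=guard('side7')
print('tip of finger exp',P(b,-.0205,.0475,.0645+.027))
C=b['color'][140:175,255:300]
C=cv2.resize(C,(720,560),interpolation=0)
cv2.imwrite('pics/crop7.png',np.clip(C.astype(int)*2,0,255).astype(np.uint8)[:,:,::-1])
E
```

```text
box xy -0.0198 0.0478 z 0.0673 t 15.5
tip of finger exp [270.34419142 154.65344809]
```

View pics/crop7.png

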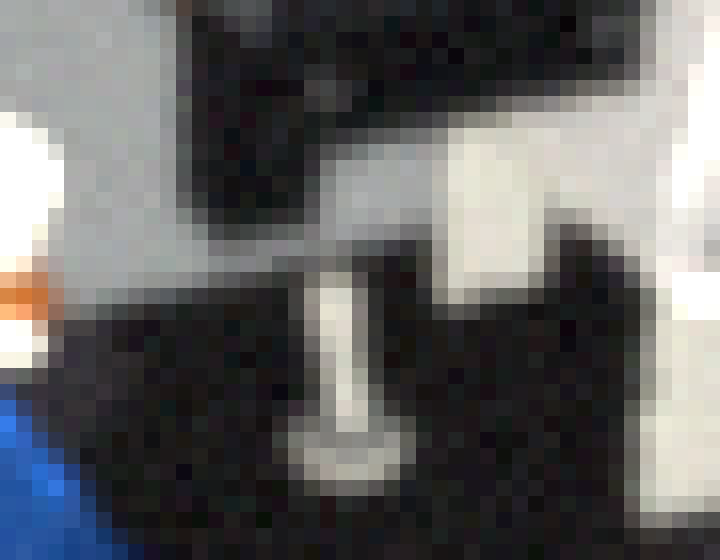

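The fingertip's bottom is at crop (250,230), matching the prediction. It is left of and behind the bat, whose tip is at (335,280). Now I'll push right.

Request:
drive_tool --series '[[[0, 0, -0.2], 0], [[0, 0, -0.2], 0], [[0.1, -0.33, 0], 0], [[0.1, -0.33, 0], 0], [[0.1, -0.33, 0], 0], [[0.1, -0.33, 0], 0], [[0.1, -0.33, 0], 0], [[0.1, -0.33, 0], 0], [[0.1, -0.33, 0], 0], [[0.1, -0.33, 0], 0]]'

```text
time: 16.75
ee_pos: [0.5377, 0.2592, 0.0632]
eef_rot: [0.989, 0.146, 0.0, -0.0]
ft_force: [-0.5, 0.6, -0.0]
width: 0.0007
grip_force: 0.4
```

Request:
drive_tool --series '[[[0.05, -0.16, 0], 0], [[0.05, -0.16, 0], 0], [[0.05, -0.16, 0], 0], [[0.05, -0.16, 0], 0], [[0, 0, 0], 0], [[0, 0, 0], 0], [[0, 0, 0], 0], [[0, 0, 0], 0], [[0, 0, 0], 0], [[0, 0, 0], 0]]'

```text
time: 18.0
ee_pos: [0.5396, 0.2527, 0.0631]
eef_rot: [0.989, 0.146, 0.0, 0.0]
ft_force: [0.4, 0.4, 0.7]
width: 0.0002
grip_force: 0.0
```

```bash
cat >> g.py <<'E'
def tog(f):
    b=guard(f); g=b['color'].min(2)
    print('off/on tip',P(b,-.02,.014,.103).round(1),P(b,-.02,-.014,.103).round(1))
    for v in range(150,172): print(v,' '.join('%3d'%x for x in g[v,268:290]))
E
python3 -c "
from g import *
tog('s8')"
```

```text
box xy -0.0198 0.0135 z 0.0631 t 18.05
off/on tip [275.3 156.7] [279.3 161.2]
150  86  79  70  33  13   9   8  11  19  12  13  16  16  14   8  10  10  15  11  16  12  11
151  84  84  71  36  12  12  11  10   9   6  13  21  29  21  15  10   9   6   9  11  13  14
152  81  85  74  39  11   9  10  10  11   4   4  20  35  27  12   9  13  10   8  12  10  12
153  85  81  73  39  16  14  13  12   5  12  18  21  33  24  13  10  10  12  14  16  16  16
154  85  82  74  35  13  10  13  12  11  14  11  15  15  17  11  21  26  33  35  46  48  33
155  86  82  73  36  14  13  13   8  15  14  11   9  10  12  31  49  59  65  71  81  82  50
156  74  73  62  29  12  11   7  15  15  13  10  10  11  22  56  87  92  95  94  98  84  47
157  53  45  36  20  13  12   9  17  32  35  28  16   9  31  67  99  94  89  90  88  62  29
158  24  20  15  12  17  12  11  30  61  70  57  31  17  23  55  83  66  54  45  42  27  17
159  11  14  13  13  11   9  14  43  86  98  89  45  12  13  26  38  31  21  10  13  11  14
160  16  11  11  12  11   5  12  47  89 105  89  45  13  16  11  16  15  13  11  12  10  12
161   8  1
[... 301 characters left out ...]
  93  97  51  18  14  13   9   8  11  11   7  15  10  11
165  14  13   9   9  10  23  30  52  92  94  57  30  17  10  10   7  12  13  12  12  10   6
166  14  12  13  13  21  38  47  57  83  83  59  47  30  13  12  18  13   8  13   9  16  13
167  12  15  11  12  27  50  65  62  64  62  63  70  45  19  13  13  10  11  12  11  10   8
168  10  12   9  15  23  48  73  78  75  74  78  73  45  20  13  15  12   8  13  11  14   6
169  12  12  10   9  16  32  60  75  81  84  77  54  28  17   8  13   7   4  14  13  10  11
170  10  15  13  11  12  17  29  42  50  46  42  28  16  14  13   9  11  13  12  12  11  10
171  15  13  13  12   9  14  12  15  15  21  15  11  12  12  15  13  15  15  13   4  15  11
```

Request:
drive_tool --series '[[[0.05, -0.16, 0], 0], [[0.05, -0.16, 0], 0], [[0.05, -0.16, 0], 0], [[0.05, -0.16, 0], 0], [[0.05, -0.16, 0], 0], [[0.05, -0.16, 0], 0], [[0, 0, 0], 0], [[0, 0, 0], 0], [[0, 0, 0], 0], [[0, 0, 0], 0]]'

```text
time: 19.3
ee_pos: [0.5424, 0.2436, 0.063]
eef_rot: [0.989, 0.146, -0.0, -0.0]
ft_force: [-0.7, 5.6, -1.3]
width: 0.0009
grip_force: 2.6
```

```bash
python3 -c "
from g import *
tog('s9')"
```

```text
box xy -0.0198 0.004 z 0.063 t 19.35
off/on tip [275.3 156.7] [279.3 161.2]
150  84  81  82  73  42  16   6  16  26  35  24  15   6  12  14  13  15  13  15   8  13  10
151  82  85  85  72  40  16  14  13  17  20  21  15  12   9  14  12  11   5  14   8  10  12
152  83  84  82  72  42  15  12   6   9  14  17  12  14  21  25  15   9  17  12   5   5  11
153  85  82  82  76  46  20  10  13  11   8   5   9  18  32  34  21  10  13  12  13  12   8
154  81  83  85  74  47  21  12  12  10  11   8  11  18  38  37  22  18   6  11   9  12   5
155  83  80  79  74  43  24  12  10   7  12  11   9  14  29  31  18  11  11  15  18  15  16
156  76  71  69  61  34  18  12  12  10   8   9  14   7  10  19  20  20  28  34  38  31  17
157  55  43  39  33  17  11  10  16   7   4  14  14  14  12  31  47  40  41  46  55  41  20
158  23  18  14  13  15  14   9   7   6  11   9   9  13  11  39  69  53  33  30  30  24  17
159  15   7  11   9  13  12  11   7   9  16  18  27  18  17  27  39  26  21  16  17  11  13
160  11   9  14  11  12   9  12   8  14  31  52  55  36  16  11  19   8   9  13  13   7  11
161   8  15 
[... 299 characters left out ...]
  47  84  86  57  23   8  13  14  14  12  14  11  11  10
165  10   9   8  13  13  25  29  39  66  85  80  47  21  13  11  15  11  13  14  11   9  11
166  13   7   9  12  20  39  49  54  81  85  69  54  33  18   9  11  14   9  13  11  12  13
167  13  11   9  11  26  52  67  59  69  69  65  74  45  20  10  10   9   9  12  12  11  13
168  17  12  13  10  21  51  74  78  74  79  81  76  42  15  13  13  10  14  11  10   9  16
169  21   8  12  11  11  30  60  76  85  83  75  54  25  12  13  15  13  12   7  12   9  12
170  21  16  10  15   8  16  29  39  49  44  40  27  19  10  13  14  14  10  13  11  15  12
171  16  11  11  13   8  15  14  16  14  20  13  10   7  11  10  13  10  15  11  11  15  13
```

There is 5.6 N at the hard stop and the toggle tip is at (279,161), which is the "on" position. Retreat, go up, and move over behind the guard.

Request:
drive_tool --series '[[[-0.3, 1.0, 0], 0], [[-0.3, 1.0, 0], 0], [[0, 0, 3], 0], [[0, 0, 4], 0], [[0, 0, 4], 0], [[0, 0, 4], 0], [[0, 0, 1.5], 0], [[0, 0, 0], 0], [[2.0, 0.2, 0], 0], [[2.5, 0.3, 0], 0]]'

```text
time: 20.6
ee_pos: [0.5815, 0.2677, 0.2262]
eef_rot: [0.989, 0.146, -0.001, 0.001]
ft_force: [-0.0, -0.1, 0.3]
width: 0.0001
grip_force: 0.0
```

Request:
drive_tool --series '[[[2.5, 0.3, 0], 0], [[2.5, 0.3, 0], 0], [[2.5, 0.3, 0], 0], [[2.0, 0.3, 0], 0], [[0.6, 0.2, 0], 0], [[0, 0, 0], 0], [[0, 0, 0], 0], [[0, 0, 0], 0], [[0, 0, 0], 0], [[0, 0, 0], 0]]'

```text
time: 21.85
ee_pos: [0.6826, 0.282, 0.2282]
eef_rot: [0.989, 0.146, 0.0, 0.0]
ft_force: [-0.2, 0.1, 0.2]
width: 0.0006
grip_force: 0.0
```

```bash
python3 -c "
from g import *
tog('s10')"
```

```text
box xy 0.1255 0.0003 z 0.2282 t 21.9
off/on tip [275.3 156.7] [279.3 161.2]
150  80  83  84  83  81  85  83  84  85  83  83  82  83  86  93 105 108 104 102 112 135 178
151  84  84  82  84  83  83  82  81  84  84  84  86  83  84  93 106 108 105 105 102 111 137
152  83  83  86  83  85  85  84  84  83  82  81  82  79  84  94 103 107 103 106 104  99 102
153  84  83  84  82  85  84  81  83  85  82  83  80  79  79  90 103 106 105 103 104  97  79
154  82  81  83  84  82  85  83  80  74  75  71  68  61  65  86 101 104 107 105 104  95  65
155  84  81  83  81  78  70  69  70  59  57  50  40  39  45  77 103 106 103 107 104  93  59
156  74  74  71  65  56  52  47  41  38  34  31  26  22  42  80 106 103 106 102 102  87  50
157  57  51  45  42  32  32  28  27  26  25  25  21  24  44  80 101  94  92  88  84  64  37
158  32  28  29  26  24  23  26  23  27  24  29  27  26  33  65  86  72  54  50  45  30  20
159  24  22  25  23  24  22  25  24  24  36  51  55  40  28  39  46  40  29  26  20  18  15
160  25  21  22  24  25  24  27  24  33  71 120 124  82  36  26  23  25  25  26  21  20  16
161  22  25 
[... 299 characters left out ...]
  67  88  87  65  39  27  22  21  26  26  25  26  25  25
165  24  27  25  22  30  47  63  74  84  92  88  70  40  25  20  26  25  22  25  20  20  25
166  22  26  23  23  46  85  96  95  96  87  92 101  67  34  23  26  25  22  25  26  23  26
167  24  26  26  25  56 105 124 107  91  79  89 120  83  39  26  25  26  23  26  24  26  28
168  20  26  25  26  40  93 134 122 102  91  88  90  58  30  26  24  25  26  24  22  23  23
169  24  24  22  26  27  52  89  98 109 105  84  59  39  24  24  24  27  26  22  26  24  26
170  27  22  24  27  21  30  40  50  64  66  46  29  20  23  19  23  27  26  23  27  24  27
171  27  25  24  24  25  26  23  29  28  30  28  23  21  23  23  18  26  22  25  24  24  25
```

The toggle stays on. Lower behind the guard, then nudge it forward.

Request:
drive_tool --series '[[[0, 0, -1.5], 0], [[0, 0, -1.5], 0], [[0, 0, -1.5], 0], [[0, 0, -1.5], 0], [[0, 0, -1.5], 0], [[0, 0, 0], 0], [[-0.57, -0.17, 0], 0], [[-0.57, -0.17, 0], 0], [[-0.57, -0.17, 0], 0], [[-0.57, -0.17, 0], 0]]'

```text
time: 23.15
ee_pos: [0.6594, 0.2752, 0.1534]
eef_rot: [0.989, 0.146, 0.0, 0.0]
ft_force: [1.0, -0.2, -0.5]
width: 0.0002
grip_force: 0.0
```

Request:
drive_tool --series '[[[-0.5, -0.15, 0], 0], [[-0.5, -0.15, 0], 0], [[-0.5, -0.15, 0], 0], [[-0.5, -0.15, 0], 0], [[-0.5, -0.15, 0], 0], [[-0.5, -0.15, 0], 0], [[-0.5, -0.15, 0], 0], [[-0.5, -0.15, 0], 0], [[-0.5, -0.15, 0], 0], [[-0.5, -0.15, 0], 0]]'

```text
time: 24.4
ee_pos: [0.6094, 0.2603, 0.1531]
eef_rot: [0.989, 0.146, -0.0, 0.0]
ft_force: [-0.6, -0.3, 0.4]
width: 0.0005
grip_force: 0.0
```

Request:
drive_tool --series '[[[-0.4, -0.12, 0], 0], [[-0.4, -0.12, 0], 0], [[-0.4, -0.12, 0], 0], [[-0.4, -0.12, 0], 0], [[-0.2, -0.06, 0], 0], [[0, 0, 0], 0], [[0, 0, 0], 0], [[0, 0, 0], 0], [[0, 0, 0], 0], [[0, 0, 0], 0]]'

```text
time: 25.65
ee_pos: [0.5918, 0.255, 0.1531]
eef_rot: [0.989, 0.146, 0.0, -0.0]
ft_force: [0.4, -0.0, 1.0]
width: 0.0004
grip_force: 0.0
```

```bash
python3 - <<'E'
from g import *
b=guard('s11'); b0=np.load('pics/side0.npz')
for n,c in(('now',b),('start',b0)):
  g=c['color'].min(2); print(n)
  for v in range(146,178,2): print(v,' '.join('%3d'%x for x in g[v,254:304:2]))
E
```

```text
box xy 0.0308 0.0006 z 0.1531 t 25.7
now
146  91  84  83  82  84  83  83  82  82  84  84  85  90 101 103 103  99 106  90  85  85  83  85  83  83
148 223 166  89  85  85  83  84  86  88 103 133 158 183 214 209 119  99 102  87  82  83  84  84  81  81
150 250 248 148  87  93 103 135 168 190 217 225 231 229 230 227 135 108 107  96  82  83  82  84  84  82
152 250 239 183 147 199 217 226 229 230 231 233 232 233 232 232 216 124 108 107  85  74  84  86  84  85
154 182 139 105 178 204 229 231 233 234 232 233 232 231 232 231 216 136 105 107 103  82  77  83  82  85
156 125 105  79 133 189 217 230 231 231 231 232 233 233 231 210 122 106 104 106 106 100  89  80  86  92
158  37  25  54  76 140 187 223 232 233 233 232 232 231 170 117 107 105 108 107 108 107 102 103 106 103
160  84 125  42  33  33  88 161 220 231 231 231 228 200 117 106 112 110 112 119 106 114 109 105 105 107
162  73 117  38  23  24  25  50 139 228 230 217 159 112 113 114 110 115 113 107  93  88 106 106 104  83
164  26  24  25  26  23  18  15  25 155 195 126 107 113 110 101  96  76  52  40  19  31 100 105 104  72
166  23  26  25  25
[... 1574 characters left out ...]
  16  23 137 177 138 124 101  94  86  84  61  42  31  11  38  85  90  92  65
166  18  22  21  20  16   4   5  10  46  94  90  86  72  55  29  17  10  12   7  12  47  98  92  90  56
168  16  15  21  15  11   6  11  10  20  45  70  63  66  36   7  11  10   6   9   7  42  93  92  92  45
170  10  16  21  20   9  13  10   7   5  13  26  38  33  12   8  10  11   4  11  10  45  93  89  81  37
172  16  14  17  23  17  13  12   7   9   9   6   5   8   9   6  10  14  13  12  13  35  53  36  28  17
174  12  16  18  20  17  15   8  10   9  12  11  12  11  13  16  15  15  21  22  18  20  23  23  17  21
176  16  15  13  14  21  21  11  19  17  15   4  12  14  14  20  20  19  22  22  20  18  21  17  20  18
```

The guard's outline is the same as at the start, so it is shut. Withdraw upwards.

Request:
drive_tool --series '[[[0, 0, 2], 0], [[0, 0, 2], 0], [[0, 0, 2], 0], [[0, 0, 2], 0], [[0, 0, 2], 0], [[0, 0, 1], 0], [[0, 0, 0], 0], [[0, 0, 0], 0], [[0, 0, 0], 0], [[0, 0, 0], 0]]'

```text
time: 26.95
ee_pos: [0.5917, 0.2548, 0.2626]
eef_rot: [0.989, 0.146, -0.0, 0.0]
ft_force: [0.2, -0.1, 0.1]
width: 0.0005
grip_force: 0.0
```

```bash
python3 - <<'E'
from g import *
b=guard('s12'); b0=np.load('pics/side0.npz')
d=np.abs(b['color'].astype(int)-b0['color']).max(2)
for n,(u0,v0,u1,v1) in dict(jar=(243,145,256,166),lens=(293,220,308,240),lamp=(273,266,334,320),nut=(303,337,322,358),guardfront=(260,150,275,172)).items(): print(n,np.percentile(d[v0:v1,u0:u1],[50,95,100]))
print(r.read_state()['ft_force'])
print(r.close_job())
E
```

```text
box xy 0.0307 0.0005 z 0.2627 t 27.0
jar [13. 21. 24.]
lens [14. 22. 25.]
lamp [13. 21. 26.]
nut [14. 22. 25.]
guardfront [17. 22. 25.]
[-0.0236534   0.24840636  0.26800656]
the job is handed in; nothing more can be done
None
```

The coil supply is switched on and the job was handed in at about 27 s: the guard was swung fully back, the toggle pushed to its right-hand stop, and the guard nudged shut over it. The lamp toggle, jar, lens and nut are unmoved in the final image, but no verdict came back.

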